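# Weigh down the glue-up with the heavy block

## Robot

A 6-joint arm with a two-finger parallel gripper is mounted at the origin on a cart in front of the work surface, level with it; the furniture and walls round the work are solid. World frame = base frame: x ahead of the robot, y to its left, z up, the work surface at z = 0. Lengths are in m, angles in rad, forces in N, time in s.
With the tool pointing down it reaches from about 0.25 to 0.775 m from the base axis. Payload 8.9 kg.
Tool frame: the origin (TCP) lies at the very end of the fingers, on their centre line; the grasp point (between the pads) lies 19 mm behind it; z points along the fingers, y is the line along which they close (so a half turn about z gives the same grasp; the last joint's range is limited). The gripper opens to 85 mm and grips with 20 to 120 N. Pads are 22 mm wide; open, the fingers measure 114 mm over their backs; the gripper's body (76 mm by 85 mm) begins 54 mm behind the grasp point. The pads swing forward as they close: fully open they stand 13 mm farther back than shut.
Start: joints at [1.052, 0.291, -0.153, 1.127, 0, 1.431], TCP at [0.195, 0.488, 0.196] pointing down, gripper open.
Joint ranges: [-2.52, 2.52], [-0.91, 1.74], [-1.3, 1.37], [-1.96, 2.02], [-1.52, 1.47], [-3.14, 3.14]. Speed limits (rad/s): [2.22, 2.22, 2.79, 3.14, 3.14, 3.14].

## Interface

Orientations are given as a unit quaternion [x, y, z, w].
In Python, from plant import r, sense, viewer gives the robot as it stands. Calls block until the motion is done:
- r.movep(position, orientation): joint-space move of the TCP to a pose.
- r.line_to(position, ori=None, velocity=0.15, until_force=None): straight line of the TCP; ori=None keeps the orientation; velocity is the mean speed in m/s. With until_force (N) it stops when the force on the tool has changed by that much, and returns True; else False.
- r.set_joints(angles): joint-space move.
- r.move_gripper(opening, effort=None): finger opening in m; effort is the grip in N (None keeps the last); returns when the fingers have stopped.
- r.sleep(seconds).
- r.solve_ik(position, orientation): joint angles nearest the present ones, or None.
- sense(): the state.
- viewer.capture(name): name is "scene" or "top"; returns a dict with "color" (384x512x3 uint8, red, green, blue), "vfov" (degrees; the focal length in pixels is half the picture's height over the tangent of half this angle, whatever the lens; pixels are square), "cx", "cy" (the principal point, pixels), "world_to_cam" (4x4, takes a point from world to camera coordinates). Camera axes: x right, y down, z forward; pixel columns grow to the right and rows downward; lengths in m; the calibration is good to about 2 mm. A picture is of the moment at which its call begins. There is no depth.
A pose or a line that the arm cannot do raises r.PlanningError and nothing moves.
- r.hand_in(): hands the job in; it is judged then, once.
Trained networks look in the newest picture that a camera, given by its name, has taken for a name from the list of things; names that differ only in an ending like _2 or _b are one class to them, and where a whole thing is asked for, a point or a joint stands for the part that bears it (a point fixed in the world has none). Each returns a list of dicts, best first, with "conf" (0 to 1); they miss things now and then, are a little off and sometimes report something else, mostly with a low value. They report only what shows in the picture. A call takes as long as a camera call. They do not tell look-alikes from the thing itself.
- viewer.search_frame(camera, query): "at" ([column, row] in pixels, amid what is visible of it).
- viewer.cut_out(camera, query): "pixels" (384x512 bool, what is visible of it) and "at" ([column, row] in pixels, amid what is visible of it).
- viewer.spot_point(camera, query): "at" ([column, row] in pixels: a listed point, or the origin of a listed thing).
The state is a dict: "time": time; "q": joint angles; "joint_vel": joint speeds; "joint_torque": joint torques, N m; "ee_pos": TCP position; "tcp_rot": TCP orientation; "ft_force": force on the tool from outside, world axes, zero at the start; "torque": the same for the moment, N m; "grip_width": finger opening in m; "grasp_force": force on a finger pad.
Only numpy, scipy, OpenCV 4.12 (cv2) and the standard library are available. Lean on these libraries where they do the work, as an engineer would, in place of code of your own. Each camera call takes 0.05 s, during which the arm holds its last target. There are 200 camera calls.

## Task

The three small plywood panels stacked on each other have just been glued and need a weight on them. One of the two identical-looking pine blocks has a steel core: find out by lifting which is the heavy one and set it down flat on the middle of the stacked panels, without dropping either block or shifting the panels. The light block must end up lying flat on the table, clear of the panels.

Things in the scene. Friction and masses are not known exactly. Their poses are not given: they have to be found in the camera images.
- block_1_center (a point): One of two pine blocks that look exactly alike, 45 x 70 x 32 mm, lying flat on the table; this point is its centre, 16 mm above its underside. Its x axis runs along the 45 mm width (the easy way to grip it), y along the 70 mm length, z up. One of the two blocks, not known which, has a steel core and weighs 425 to 600 g; the other is plain pine and weighs 65 to 95 g. Only their weight tells them apart.
- block_2_center (a point): The other of two pine blocks that look exactly alike, 45 x 70 x 32 mm, lying flat on the table; this point is its centre, 16 mm above its underside. Its x axis runs along the 45 mm width (the easy way to grip it), y along the 70 mm length, z up. One of the two blocks, not known which, has a steel core and weighs 425 to 600 g; the other is plain pine and weighs 65 to 95 g. Only their weight tells them apart.
- glue_up_top (a point): The glue-up: three many-sided plywood panels of one outline, about 62 x 59 mm, glued flat on each other, 27 mm high together, lying loose on the table (150 g). This point is the middle of its upper face, 27 mm above the table; z points up. (A similar single panel, only 9 mm high, lies nearer the robot and is not part of the job, nor is the larger brown sanding block near it.)
Mind the look-alikes: they are no part of the job. What is shaped like the part that bears block_2_center but black or green is not meant.

How it is judged:
On the way:
1. a block is lifted off the table (height (world z) of any of block_1_center, block_2_center above 0.055 m), for 0.2 s.
At the end, for the whole second after the job is handed in: Heavy block (pressing over 2.5 N by its weight) flat within 8 degrees and still on the stacked panels, centre within 20 mm of their middle; panels flat, within 30 mm of where they began; light block flat and still on the table, centre over 60 mm from the panels' middle (((horizontal distance between block_1_center and glue_up_top below 0.02 m and height (world z) of block_1_center between 0.037 and 0.051 m and angle between each of block_1_center, block_2_center's own z axis and vertical below 0.15 rad and contact force between block_1 and glue_up above 2.5 N and linear speed of each of block_1, block_2 below 0.02 m/s and horizontal distance between block_2_center and glue_up_top above 0.06 m and height (world z) of block_2_center between 0.008 and 0.024 m and distance of glue_up_top from where it was at the start of the episode below 0.03 m and angle between glue_up_top's own z axis and vertical below 0.1 rad) or (horizontal distance between block_2_center and glue_up_top below 0.02 m and height (world z) of block_2_center between 0.037 and 0.051 m and angle between each of block_2_center, block_1_center's own z axis and vertical below 0.15 rad and contact force between block_2 and glue_up above 2.5 N and linear speed of each of block_2, block_1 below 0.02 m/s and horizontal distance between block_1_center and glue_up_top above 0.06 m and height (world z) of block_1_center between 0.008 and 0.024 m and distance of glue_up_top from where it was at the start of the episode below 0.03 m and angle between glue_up_top's own z axis and vertical below 0.1 rad))); the robot touches nothing.
It fails at once if a block is dropped or thrown (moves faster than 0.8 m/s while out of the fingers) ((linear speed of block_1 above 0.8 m/s and contact force between the fingers and block_1 below 0.1 N) or (linear speed of block_2 above 0.8 m/s and contact force between the fingers and block_2 below 0.1 N)).
It also fails if it takes over 64 s, if anything falls off the work surface, if the arm or the gripper's body presses on something with over 40 N, if the wrist force passes 120 N, or if a joint passes its speed limit or range.

## Working session

There is one attempt and no reset: what is moved stays moved. The work goes in short steps, each a Python script; the robot and the scene stay as the last script left them, time stands still between calls to the robot, and variables do not carry over. Pictures are saved under pics/ and viewed, at most 10 in all, crops included, and the job is handed in when it is done.

```bash
mkdir -p pics; ls; cat > h.py <<'E'
import numpy as np, cv2
from plant import r, sense, viewer
def P(c):
    f=c["color"].shape[0]/2/np.tan(np.radians(c["vfov"])/2)
    return np.array([[f,0,c["cx"]],[0,f,c["cy"]],[0,0,1]])@np.array(c["world_to_cam"])[:3]
def onplane(M,uv,z):
    H=M[:,[0,1,3]].copy(); H[:,2]+=M[:,2]*z
    p=np.linalg.solve(H,[uv[0],uv[1],1]); return p[:2]/p[2]
def tri(M1,a,M2,b):
    X=cv2.triangulatePoints(M1,M2,np.float64(a).reshape(2,1),np.float64(b).reshape(2,1)); return (X[:3]/X[3]).ravel()
E
python3 - <<'E'
from h import *
ims=[]
for n in("scene","top"):
    c=viewer.capture(n); np.savez(f"{n}.npz",color=c["color"],M=P(c))
    cv2.imwrite(f"pics/{n}0.png",cv2.cvtColor(c["color"],cv2.COLOR_RGB2BGR))
    print(n,c["vfov"],np.round(c["world_to_cam"],3).tolist())
    for q in("block_1_center","glue_up_top"):
        for d in viewer.spot_point(n,q): print(n,q,"pt",np.round(d["at"],1),round(d["conf"],2), onplane(P(c),d["at"],0.016 if q[0]=="b" else .027).round(3))
        for d in viewer.cut_out(n,q): print(n,q,"cut",np.round(d["at"],1),round(d["conf"],2),d["pixels"].sum())
s=sense(); print(s["time"],s["ee_pos"],s["tcp_rot"],s["ft_force"])
E
```

```text
pics
scene 46.896664625160874 [[0.643, -0.765, 0.008, -0.351], [-0.319, -0.278, -0.906, 0.218], [0.696, 0.58, -0.423, 1.043], [0.0, 0.0, 0.0, 1.0]]
scene block_1_center pt [233.3 200.4] 0.57 [0.493 0.026]
scene block_1_center pt [191.3 182.2] 0.35 [0.502 0.228]
scene block_1_center cut [235.2 202. ] 0.55 348
scene glue_up_top pt [195.9 181.5] 0.5 [0.5   0.202]
scene glue_up_top cut [193.9 184.4] 0.54 194
top 56.77162851985119 [[0.008, -1.0, 0.007, -0.038], [-0.983, -0.009, -0.184, 0.479], [0.184, -0.005, -0.983, 0.822], [0.0, 0.0, 0.0, 1.0]]
top block_1_center pt [229.1 185.3] 0.91 [0.496 0.027]
top block_1_center cut [229.3 187.1] 0.61 520
top glue_up_top pt [155.8 190. ] 0.93 [0.48  0.208]
top glue_up_top pt [228.9 183.8] 0.4 [0.497 0.027]
top glue_up_top cut [158.8 190.3] 0.79 457
0.5 [0.19461231 0.48757713 0.19558929] [ 1.88757811e-01  9.82023670e-01 -1.71434453e-05 -6.52028155e-06] [-0.41209699 -0.48405064 -0.95157912]
```

View pics/top0.png

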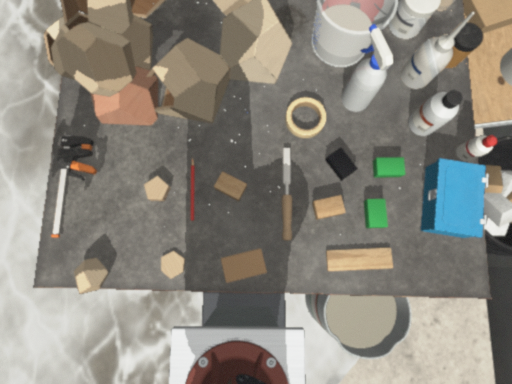

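View pics/scene0.png

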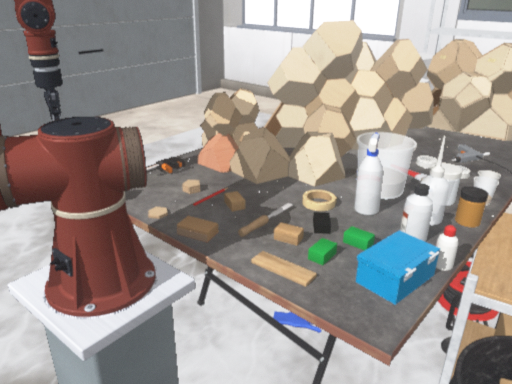

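The pictures show: the glue-up at top (156,188) / scene (192,186); the single 9 mm panel at top (172,264) / scene (157,213); and the sanding block at top (244,265). Block candidates in top are (230,185), which is brownish and perhaps in the arm's shadow, and (329,206), which is pine. The others of that shape are black (341,163) and green (390,167), (376,213), which the task excludes. I'll confirm with one enlarged crop.

```bash
python3 - <<'E'
import numpy as np,cv2
t=np.load("top.npz")["color"][:,:,::-1]; s=np.load("scene.npz")["color"][:,:,::-1]
a=cv2.resize(t[130:290,130:400],None,fx=2.96,fy=2.0*1.48,interpolation=cv2.INTER_CUBIC)[:475]
b=cv2.resize(s[170:290,140:380],None,fx=2.5,fy=2.5,interpolation=cv2.INTER_CUBIC)
im=np.zeros((600,800,3),np.uint8)
a=cv2.resize(t[140:290,135:400],(530,300),interpolation=cv2.INTER_CUBIC); b=cv2.resize(s[170:270,130:330],(600,300),interpolation=cv2.INTER_CUBIC)
im[:300,:530]=a; im[300:,:600]=b; cv2.imwrite("pics/crop1.png",im)
E
```

```text
(no output)
```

View pics/crop1.png

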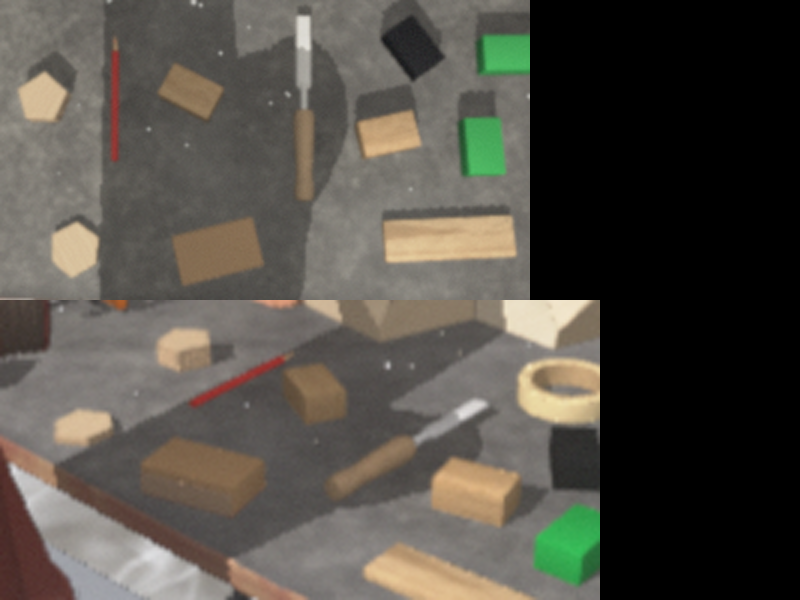

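The crop settles it. Top (230,185) is a pine block in the arm's shadow, the same size and aspect as the lit pine block at (329,206). The sanding block at (244,265) is clearly larger. The glue-up at (156,188) shows thick side faces, while (172,264) is thin. Next I'll fit silhouettes in both views.

```bash
cat > fit.py <<'E'
from h import *
from scipy.optimize import minimize
SH=4
def mask(img,roi):
    x0,y0,x1,y1=roi; m=np.zeros(img.shape[:2],np.uint8)
    c=cv2.cvtColor(img,cv2.COLOR_RGB2LAB)[...,2].astype(int)
    sub=np.clip((c[y0:y1,x0:x1]-120)*4,0,255).astype(np.uint8)
    _,b=cv2.threshold(sub,0,255,cv2.THRESH_OTSU)
    n,l,s,_=cv2.connectedComponentsWithStats(b); k=1+s[1:,4].argmax()
    m[y0:y1,x0:x1]=(l==k); return m
def sil(M,x,y,yaw,zt,base,h):
    c,s=np.cos(yaw),np.sin(yaw); q=base@np.array([[c,s],[-s,c]])+[x,y]
    X=np.vstack([np.c_[q,np.full(len(q),z),np.ones(len(q))] for z in(zt-h,zt)])@M.T
    return cv2.convexHull(((X[:,:2]/X[:,2:])).astype(np.float32))[:,0]
def cost(p,Ms,ms,base,h):
    t=0
    for M,m in zip(Ms,ms):
        k=6; u=np.argwhere(m); o=u.min(0)[::-1]-6; e=u.max(0)[::-1]+7
        big=cv2.resize(m[o[1]:e[1],o[0]:e[0]],None,fx=k,fy=k,interpolation=cv2.INTER_NEAREST)
        img=np.zeros_like(big); hu=(sil(M,*p,base,h)-o+.5)*k-.5
        cv2.fillConvexPoly(img,np.round(hu*16).astype(np.int32),1,shift=4)
        t+=1-(img&big).sum()/(img|big).sum()
    return t
def fit(Ms,ms,base,h,p0,yaws):
    best=None
    for w in yaws:
        x0=np.array([p0[0],p0[1],w,p0[2]])
        s=minimize(cost,x0,(Ms,ms,base,h),method="Nelder-Mead",options=dict(initial_simplex=np.vstack([x0]+[x0+d for d in np.diag([.008,.008,.25,.006])]),maxiter=250,xatol=1e-4,fatol=1e-4))
        if best is None or s.fun<best.fun: best=s
    return best
box=np.array([[-1,-1],[1,-1],[1,1],[-1,1]])*[.0225,.035]
def ngon(n): a=np.arange(n)*2*np.pi/n; return .031*np.c_[np.cos(a),np.sin(a)]
E
python3 - <<'E'
from fit import *
T=np.load("top.npz");S=np.load("scene.npz");Ms=[T["M"],S["M"]]
R={"A":((208,165,255,205),(215,188,252,216)),"B":((308,186,352,225),(268,216,308,251)),"G":((138,168,182,208),(176,175,204,196))}
for k,(a,b) in R.items():
    ms=[mask(T["color"],a),mask(S["color"],b)]
    cs=[np.argwhere(m).mean(0)[::-1] for m in ms]
    X=tri(Ms[0],cs[0],Ms[1],cs[1]); print(k,[int(m.sum()) for m in ms],np.round(cs,1).tolist(),"tri centroid",X.round(4))
    p0=[*onplane(Ms[0],cs[0],.02),.03]
    for base,h,ys in ([(box,.032,(0,.5,1,1.6,2.1,2.6))] if k!="G" else [(ngon(n),.027,(0,.3,.6)) for n in(5,6,7,24)]):
        s=fit(Ms,ms,base,h,p0,ys); print("  fit n",len(base),"x y yaw ztop",s.x.round(4),"cost",round(s.fun,3))
E
```

```text
A [546, 320] [[230.0, 185.5], [234.5, 200.6]] tri centroid [0.4959 0.0242 0.015 ]
  fit n 4 x y yaw ztop [0.4949 0.0243 2.6384 0.0319] cost 0.133
B [560, 488] [[328.7, 206.8], [287.8, 233.2]] tri centroid [ 0.4421 -0.2222  0.0165]
  fit n 4 x y yaw ztop [ 0.4424 -0.2219  0.2289  0.0322] cost 0.15
G [450, 220] [[155.9, 189.0], [190.9, 186.1]] tri centroid [0.4852 0.2121 0.0121]
  fit n 5 x y yaw ztop [0.4855 0.211  1.2635 0.0259] cost 0.164
  fit n 6 x y yaw ztop [0.4849 0.2124 0.5939 0.0261] cost 0.212
  fit n 7 x y yaw ztop [0.4852 0.2118 0.6693 0.0258] cost 0.218
  fit n 24 x y yaw ztop [0.4856 0.2134 0.7281 0.0256] cost 0.316
```

Both views agree on the measured top heights: 32 mm for the blocks and 26 mm for the stack. Next I lift A and weigh it.

```bash
cat >> h.py <<'E'
from scipy.spatial.transform import Rotation as Ro
def down(psi):
    y=np.array([np.cos(psi),np.sin(psi),0]); z=np.array([0,0,-1.]); return Ro.from_matrix(np.c_[np.cross(y,z),y,z]).as_quat()
def ori(xyz,psi):
    c=[(abs(q[5]),p) for p in(psi,psi+np.pi) if (q:=r.solve_ik(xyz,down(p))) is not None]
    return down(min(c)[1])
def weigh(): r.sleep(.4); return np.mean([(r.sleep(.05),sense()["ft_force"])[1] for _ in range(6)],0)
def pick(x,y,psi,zg=.001):
    r.move_gripper(.066,60); o=ori([x,y,.12],psi)
    r.movep([x,y,.12],o); w0=weigh()
    hit=r.line_to([x,y,zg],velocity=.1,until_force=8); print("hit",hit,sense()["ee_pos"].round(4))
    if hit: return None
    r.move_gripper(.03,60); s=sense(); print("grip",round(s["grip_width"],4),np.round(s["grasp_force"],1))
    r.line_to([x,y,.12],velocity=.08); w1=weigh(); print("dF",(w1-w0).round(2),"grip",sense()["grip_width"],"t",sense()["time"]); return o
E
python3 - <<'E'
from h import *
pick(.4950,.0243,2.6384)
c=viewer.capture("scene"); cv2.imwrite("pics/lift.png",cv2.resize(c["color"][80:280,100:340,::-1],(720,600)))
E
```

```text
hit False [0.4955 0.0242 0.0015]
grip 0.03 0.0
dF [0.   0.59 0.24] grip 0.030145483322640557 t 7.8667
```

View pics/lift.png

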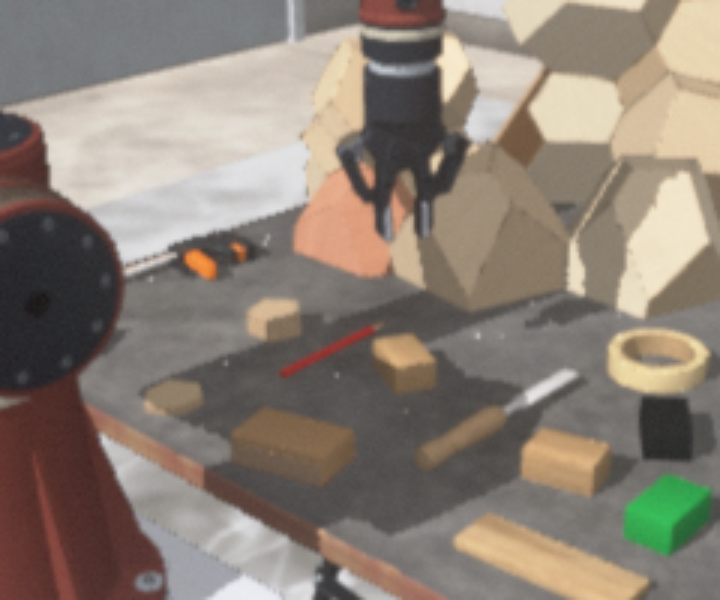

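The block at scene (234,200) was not gripped: the fingers closed on nothing and hang above the table. I'll check where the block and the TCP are.

```bash
python3 - <<'E'
from fit import *
s=sense(); print(s["ee_pos"],Ro.from_quat(s["tcp_rot"]).as_matrix().round(3).tolist(),s["q"])
S=viewer.capture("scene"); T=viewer.capture("top"); Ms=[P(T),P(S)]
for M in Ms:
    X=M@[*s["ee_pos"],1]; print("tcp px",(X[:2]/X[2]).round(1))
ms=[mask(S["color"],(215,188,252,216))]
f=fit(Ms[1:],ms,box,.032,[.495,.024,.032],(2.64,)); print(f.x,f.fun)
d=np.hstack([cv2.resize(T["color"][130:250,160:300],(420,360)),cv2.resize(S["color"][120:220,190:290],(360,360))])
cv2.imwrite("pics/chk.png",d[...,::-1])
E
```

```text
[0.49501022 0.02429356 0.12002067] [[-0.482, -0.876, 0.0], [-0.876, 0.482, -0.0], [-0.0, -0.0, -1.0]] [-9.85790405e-02  2.93822837e-01 -3.59261414e-01  9.17664268e-01
 -1.59681069e-05 -1.16620928e+00]
tcp px [227.5 176.4]
tcp px [233.9 169.9]
[0.49644846 0.02618443 2.63309655 0.03173219] 0.08152128978916906
```

View pics/chk.png

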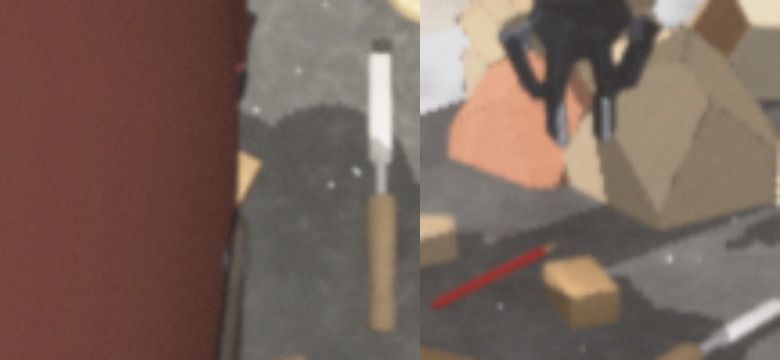

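```bash
python3 - <<'E'
from fit import *
S=np.load("scene.npz"); M=S["M"]
out=[]
def draw(img,p,x0,y0,w,h):
    im=cv2.resize(img[y0:y0+h,x0:x0+w],(400,400*h//w),interpolation=cv2.INTER_CUBIC).copy()
    k=400/w
    for dz,c in((0,(255,0,0)),(.02,(255,255,0)),(.04,(0,255,0)),(.073,(0,0,255))):
        X=M@[p[0],p[1],p[2]+dz,1]; u=X[:2]/X[2]; print(dz,u.round(1)); cv2.circle(im,tuple(int(v) for v in ((u-[x0,y0]+.5)*k)),3,c,-1)
    return im
a=draw(S["color"],[.19461,.48757,.19559],10,70,80,80)
c=viewer.capture("scene"); M=P(c); b=draw(c["color"],sense()["ee_pos"],194,105,80,80)
cv2.imwrite("pics/tcp.png",np.hstack([a,b])[...,::-1])
s=sense(); print(s["time"],s["ee_pos"],s["grip_width"],s["q"])
E
```

```text
0 [ 58.4 137.7]
0.02 [ 57.3 131.6]
0.04 [ 56.2 125.3]
0.073 [ 54.2 114.9]
0 [233.8 169.9]
0.02 [233.8 163.8]
0.04 [233.7 157.6]
0.073 [233.7 147.3]
8.0667 [0.49499197 0.02430762 0.12001161] 0.029959202168360823 [-9.85583312e-02  2.93841951e-01 -3.59260519e-01  9.17696037e-01
 -1.02924823e-05 -1.16618278e+00]
```

View pics/tcp.png

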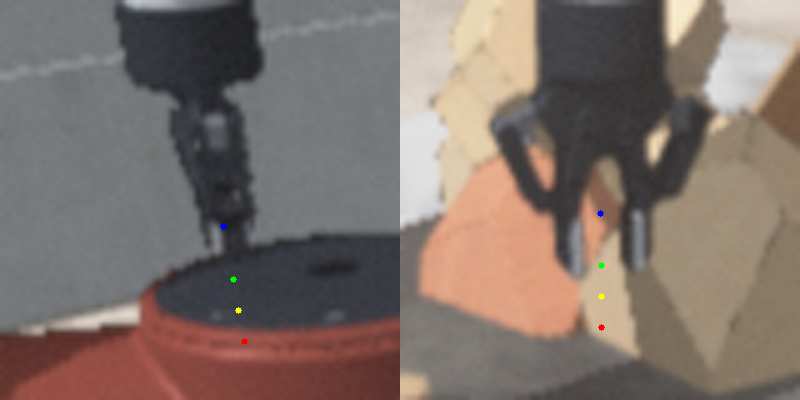

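The fingers really stand about 38 mm above the reported TCP, or else farther out radially. I'll settle which with a guarded touch at the grasp spot and a picture there.

```bash
python3 - <<'E'
from h import *
r.move_gripper(.066,60)
x,y=.495,.0243
r.line_to([x,y,.03],velocity=.12)
c=None
try:
    h=r.line_to([x,y,-.042],velocity=.03,until_force=4); print(h,sense()["ee_pos"],sense()["ft_force"],sense()["time"])
except r.PlanningError as e: print("PE",e)
c=viewer.capture("scene"); cv2.imwrite("pics/touch.png",cv2.resize(c["color"][130:230,170:300,::-1],(780,600),interpolation=cv2.INTER_CUBIC))
E
```

```text
False [ 0.49505834  0.02427634 -0.04192485] [-0.10373511  0.35004107  0.16899692] 11.9583
```

View pics/touch.png

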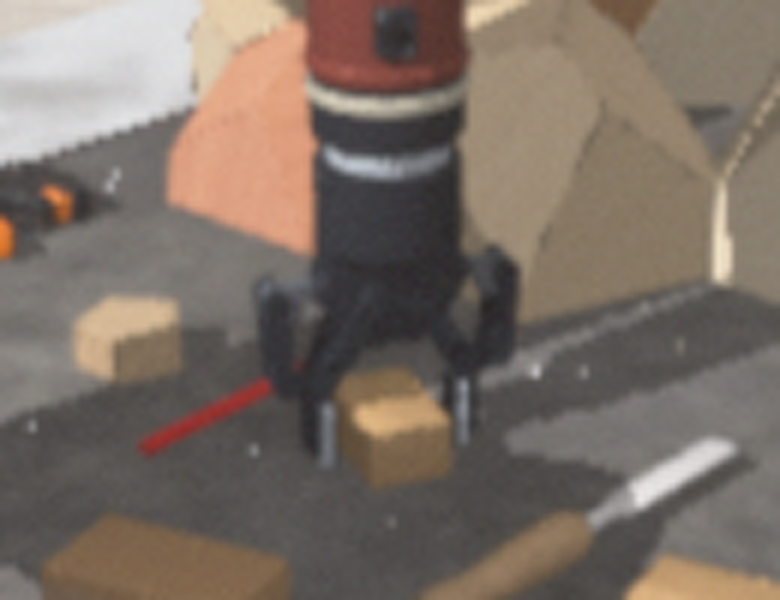

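The error is in height: the fingers now straddle block A correctly, tips at crop (325,465) and (462,440), with no table contact yet. I'll touch the table gently to get the offset, back off and grip.

```bash
python3 - <<'E'
from h import *
x,y=.495,.0243
w0=weigh()
h=r.line_to([x,y,-.062],velocity=.02,until_force=3); z=sense()["ee_pos"][2]; print(h,z,sense()["ft_force"],sense()["time"])
zg=z+.006
r.line_to([x,y,zg],velocity=.03)
r.move_gripper(.03,60); s=sense(); print("grip",round(s["grip_width"],4),np.round(s["grasp_force"],1))
if s["grip_width"]>.038:
    r.line_to([x,y,zg+.06],velocity=.06); w1=weigh(); print("dF",(w1-w0).round(2),sense()["grip_width"],"zg",zg,"t",sense()["time"])
E
```

```text
True -0.04223468190556109 [-0.87637471 -0.65871312  5.313395  ] 12.9417
grip 0.0442 62.0
dF [-0.17 -0.11 -4.9 ] 0.043972700383425656 zg -0.03623468190556109 t 15.475
```

Block A is the heavy one (4.9 N). I'll carry it to the stack and set it down guarded.

```bash
python3 - <<'E'
from h import *
z0=-.03623; g=[.4853,.2115]; x,y,_=sense()["ee_pos"]
r.line_to([x,y,z0+.09],velocity=.1)
r.line_to([*g,z0+.09],velocity=.1)
r.line_to([*g,z0+.036],velocity=.06); w0=weigh()
h=r.line_to([*g,z0+.022],velocity=.012,until_force=2.0); s=sense()
print(h,"above",s["ee_pos"]-[*g,z0],"dF",s["ft_force"]-w0,s["grip_width"],s["time"])
S=viewer.capture("scene"); cv2.imwrite("pics/place.png",cv2.resize(S["color"][120:220,140:270,::-1],(780,600),interpolation=cv2.INTER_CUBIC))
E
```

```text
True above [-1.69852964e-05 -5.42318025e-06  2.71844462e-02] dF [-0.51892664 -1.88138643  9.99587462] 0.04434288630177514 20.4583
```

View pics/place.png

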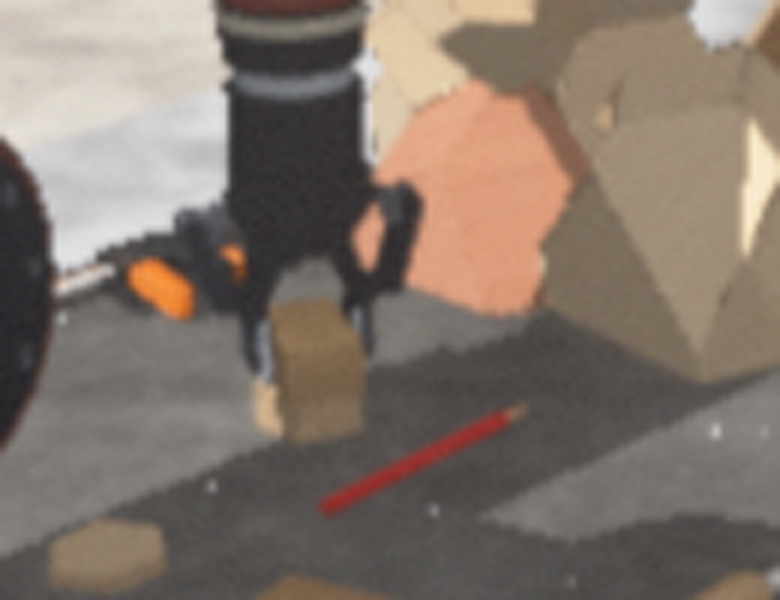

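Contact came at 27.2 mm, and the picture shows the block resting flat on the panels at crop (318,370). I'll release, retreat and verify.

```bash
python3 - <<'E'
from fit import *
g=[.4853,.2115]
r.move_gripper(.066,20); r.sleep(.2)
r.line_to([*g,.08],velocity=.08)
r.line_to([.40,-.05,.12],velocity=.2)
r.sleep(.3)
S=viewer.capture("scene"); T=viewer.capture("top"); Ms=[P(T),P(S)]
def draw(M,im,x0,y0,w,h,W,H,zs):
    o=cv2.resize(im[y0:y0+h,x0:x0+w],(W,H),interpolation=cv2.INTER_CUBIC)
    return o
from h import onplane
cv2.imwrite("pics/end.png",np.hstack([cv2.resize(T["color"][150:230,115:195],(400,400),interpolation=cv2.INTER_CUBIC),cv2.resize(S["color"][150:230,150:230],(400,400),interpolation=cv2.INTER_CUBIC)])[...,::-1])
for n in("top","scene"):
    for q,z in(("block_1_center",.043),("glue_up_top",.027)):
        for d in viewer.spot_point(n,q)[:3]: print(n,q,np.round(d["at"],1),round(d["conf"],2),onplane(Ms[n=="scene"],d["at"],z).round(3))
# predicted model silhouettes
for M in Ms:
    print(sil(M,*g,2.6384,.059,box,.032).round(0).tolist(), sil(M,*g,1.2635,.027,ngon(5),.027).round(0).tolist())
print(sense()["time"],sense()["ft_force"],sense()["ee_pos"])
E
```

```text
top block_1_center [152.9 187.3] 0.77 [0.484 0.211]
top glue_up_top [155.6 187.7] 0.42 [0.486 0.209]
scene block_1_center [190.5 175.9] 0.6 [0.496 0.223]
scene glue_up_top [192.1 179.9] 0.61 [0.501 0.222]
[[171.0, 187.0], [162.0, 202.0], [138.0, 189.0], [134.0, 186.0], [144.0, 170.0], [168.0, 184.0]] [[169.0, 186.0], [164.0, 200.0], [150.0, 199.0], [147.0, 198.0], [143.0, 184.0], [155.0, 176.0], [167.0, 184.0]]
[[200.0, 185.0], [187.0, 187.0], [182.0, 179.0], [181.0, 170.0], [194.0, 169.0], [200.0, 176.0]] [[199.0, 191.0], [189.0, 193.0], [182.0, 190.0], [182.0, 183.0], [187.0, 179.0], [197.0, 179.0], [199.0, 184.0]]
24.4667 [-0.03235982 -0.65270249 -1.03268809] [ 0.40000415 -0.04995097  0.11999414]
```

View pics/end.png

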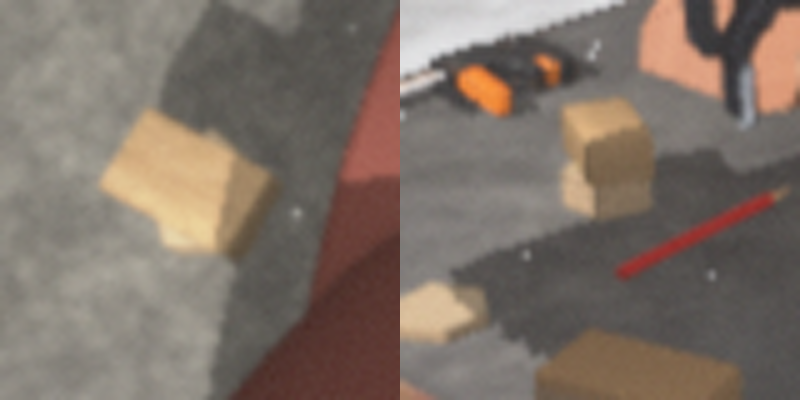

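The block lies flat and centred on the stack (top crop (190,185), scene crop (607,155)), and the outlines match the predicted poses. The light block is untouched and the arm is clear, so I'm handing in.

```bash
python3 -c "
from h import *
print(r.hand_in(), sense()['time'])"
```

```text
the job is handed in; nothing more can be done
the job is handed in; nothing more can be done
```

The heavy block (4.9 N when lifted, about 500 g) is lying flat and centred on the glued panels. The light block was never touched and is still on the table, and I handed the job in at about 25 s of the 64 s allowed; no verdict came back.

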